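# Hang the clip-on cups in the desk caddy

## Task

Take the blue and the orange clip-on cup out of the slanted stand and hang each inside the compartment of its own colour in the grey caddy, its bent lip hooked fully down over the caddy's far wall (the long wall away from the robot), so that the cup hangs upright inside. Leave everything else on the desk, the bottles in the caddy included, standing where it is.

Things in the scene. Friction and masses are not known exactly. Their poses are not given: they have to be found in the camera images.
- caddy: Fixed grey steel desk caddy, open box 130 (x) x 220 (y) x 110 mm high, walls and floor 4 mm. Origin: centre of underside. A divider at y=0 (94 mm high) makes two compartments, 107 mm wide (y): +y side blue (floor and outer plates), -y side orange. The far wall is the +x one, away from the robot. A loose bottle stands in each compartment by the -x wall.
- seat_blue (a point): Point on top of the caddy's far (+x) wall, mid-thickness, at the middle of the blue compartment, 110 mm above the table; axes as the caddy's.
- seat_orange (a point): The same for the orange compartment.
- stand: Fixed plywood stand 220 mm wide (y), a trough tipped 30 degrees to its -x side (the robot's): two pockets, middles at y=+-60 mm, a cup in each, on a floor rising to +x, its -x face against a 48 mm backing, between 26 mm side cheeks. Top 80 mm. Origin: on the table under the trough's inner corner. Pulled 60 mm along its own z axis a cup is free.
- cup_blue: Blue open-topped thin plastic cup, outside 44 (x) x 60 (y) x 70 mm high (z), 3 mm walls, 90 to 160 g. Origin: centre of its underside. A bent lip hangs off the top of its +x wall, a handle bridges its top. At the start it leans in the stand, its z axis 30 degrees from vertical towards the stand's -x, its yaw that of the stand.
- cup_blue_lip (a point): Point under the blue cup's lip, mid-gap: (27, 0, 70) mm in the cup's frame, axes as the cup's. The lip is 40 mm wide (y): a 3 mm strip running outward (+x) from the wall top, underside at cup z=70 mm, then a leg down to z=52, its end flaring outward to z=44. Clear gap between cup wall (x=22) and leg (x=32): 10 mm.
- cup_blue_grip (a point): Centre of the blue cup's handle, a wooden bar 14 x 60 x 14 mm lying along the cup's y, at (0, 0, 112) mm in the cup's frame, axes as the cup's. It stands on two posts 6 mm thick at y=+-27 mm; 35 mm free between cup rim and bar.
- cup_orange: Orange open-topped thin plastic cup, outside 44 (x) x 60 (y) x 70 mm high (z), 3 mm walls, 90 to 160 g. Origin: centre of its underside. A bent lip hangs off the top of its +x wall, a handle bridges its top. At the start it leans in the stand, its z axis 30 degrees from vertical towards the stand's -x, its yaw that of the stand.
- cup_orange_lip (a point): Point under the orange cup's lip, mid-gap: (27, 0, 70) mm in the cup's frame, axes as the cup's. The lip is 40 mm wide (y): a 3 mm strip running outward (+x) from the wall top, underside at cup z=70 mm, then a leg down to z=52, its end flaring outward to z=44. Clear gap between cup wall (x=22) and leg (x=32): 10 mm.
- cup_orange_grip (a point): Centre of the orange cup's handle, a wooden bar 14 x 60 x 14 mm lying along the cup's y, at (0, 0, 112) mm in the cup's frame, axes as the cup's. It stands on two posts 6 mm thick at y=+-27 mm; 35 mm free between cup rim and bar.
- ink_bottle: Bystander: loose amber bottle, 36 mm across, 125 mm tall, standing in a caddy compartment near its -x wall. Origin at the underside.
- glue_bottle: Bystander: loose white bottle with red cap, 36 mm across, 125 mm tall, in the other compartment, likewise.
- model_chair: Bystander: loose white scale-model chair, 70 x 64 x 130 mm high, light, between stand and caddy. Origin at floor level, middle.
- wood_bird: Bystander: loose turned wooden bird, 68 mm across, 90 mm tall. Origin at the underside.
- mug: Bystander: loose white mug, 80 mm across, 90 mm tall. Origin at the underside.
- phone: Bystander: loose black phone lying flat, 150 x 72 x 8 mm. Origin: centre of the underside.
- brass_tin: Bystander: loose brass tin, 90 x 60 x 22 mm. Origin: centre of the underside.
Mind the look-alikes: they are no part of the job. Leave any yellow look-alike of the cup_orange alone.

How it is judged (in metres and radians):
At the end, for the whole second after the job is handed in: Each cup in its own colour's compartment: lip gap middle within 7 mm of the far wall's mid-thickness and 28 mm of the compartment's middle, lip underside 4 mm below to 5 mm above the rim; cup on the inner side, within 0.2 rad of upright and of the caddy's yaw, at rest (x of cup_blue_lip in the frame of seat_blue between -0.007 and 0.007 m and y of cup_blue_lip in the frame of seat_blue between -0.028 and 0.028 m and z of cup_blue_lip in the frame of seat_blue between -0.004 and 0.005 m and x of cup_blue in the frame of seat_blue below -0.01 m and angle between each of cup_blue, cup_orange's own z axis and vertical below 0.2 rad and angle between the x axis of each of cup_blue, cup_orange and the x axis of caddy, either way round below 0.2 rad and linear speed of each of cup_blue, cup_orange below 0.02 m/s and x of cup_orange_lip in the frame of seat_orange between -0.007 and 0.007 m and y of cup_orange_lip in the frame of seat_orange between -0.028 and 0.028 m and z of cup_orange_lip in the frame of seat_orange between -0.004 and 0.005 m and x of cup_orange in the frame of seat_orange below -0.01 m); the robot touches nothing.
It fails at once if A bystander is moved by more than 30 mm or tipped (distance of any of ink_bottle, glue_bottle, model_chair, wood_bird, mug, phone, brass_tin from where it was at the start of the episode above 0.03 m or angle between any of ink_bottle, glue_bottle, model_chair, wood_bird, mug, phone, brass_tin's own z axis and vertical above 0.4 rad).
It also fails if it takes over 59 s, if anything falls off the work surface, if the arm or the gripper's body presses on something with over 40 N, if the wrist force passes 120 N, or if a joint passes its speed limit or range.

## Robot

A 6-joint arm with a two-finger parallel gripper is mounted at the origin on the work surface. World frame = base frame: x ahead of the robot, y to its left, z up, the work surface at z = 0. Lengths are in mm, angles in rad, forces in N, time in s.
With the tool pointing down it reaches from about 375 to 900 mm from the base axis. Payload 3.1 kg.
Tool frame: the origin (TCP) lies midway between the tips of the shut fingers; the grasp point (between the pads) lies 19 mm behind it; z points along the fingers, y is the direction in which the jaws open and shut (so a half turn about z gives the same grasp; the last joint's range is limited). The gripper opens to 87 mm and grips with 3 to 60 N. Pads are 19 mm wide; open, the fingers measure 117 mm over their backs; the gripper's body (75 mm by 190 mm) begins 51 mm behind the grasp point.
Start: joints at [0.994, 0.527, 1.433, -0, 1.181, -0.178], TCP at [242.654, 575.948, 222.548] pointing down, gripper open.
Joint ranges: [-3.08, 3.08], [-0.75, 2.2], [0.22, 2.44], [-1.43, 4.57], [0, 2.65], [-2.85, 2.85]. Speed limits (rad/s): [2.79, 2.79, 3.14, 3.14, 3.14, 3.14].

## Interface

Orientations are given as a rotation vector (axis times angle).
In Python, from rig import status, imaging, env gives the robot as it stands. The module is installed in compiled form; this text tells all that it offers.
- The arm moves only by the tool drive_tool, never from a script. Its argument "deltas" is a list of rows, each a list of 5 numbers: the closure, from 0 (fully open) to 1 (shut), then the shift along the tool's x, y, z in units of 0.25 m (1.0 is 0.25 m), then the turn about the tool's z in units of 30 degrees (1.0 is 30 degrees). A call has 1 to 8 rows; each row is the pose to reach, as a shift and turn from the pose commanded when the call began, along the tool's axes at that moment; what a row does not reach only later rows make up. A row lasts 1/8 s, in which the tool goes at most 62.5 mm and 10.7 degrees, less where a joint would pass 70% of its speed; a pose out of reach is approached as far as the arm can. A call with a number of a shift or a turn outside -1 to 1 is refused whole. A call with a gripper value outside its range is refused whole. The fingers move at their own pace and stop on an object; "grip_force" is the grip in N (left out, the last holds). Time passes only in rows, so rows that repeat a pose let the fingers close. It gives the time, the measured TCP pose, the force and the opening at its end, in the units of the state.
- status.sense(): the state, without advancing time (a new reading comes with each control period).
- imaging.read_camera(name): name is "scene" or "side" or "wrist"; returns (picture, depth): 480x640x3 uint8, red, green, blue; 480x640 float32, mm along the optical axis (not along the pixel's ray), 0 where there is no reading.
- imaging.camera_model(name): a dict with "fx", "fy", "cx", "cy" (pixels), "rvec" (rotation vector, rad) and "tvec" (3), from world to camera coordinates, as OpenCV has them; the wrist camera has in their place "mount" (4x4, takes a point from camera to tool coordinates, whose origin is the TCP and whose axes are the flange's). Camera axes: x right, y down, z forward; pixel columns grow to the right and rows downward; lengths in mm; the calibration is good to about 2 mm. A picture is of the moment at which its call begins: read the wrist's pose just before it. camera_model takes no time and is no camera call.
- env.job_done(): hands the job in, once; it reports no verdict.
The state is a dict: "time_s": time; "joints": joint angles; "joint_vel": joint speeds; "effort": joint torques, N m; "eef_pos": TCP position; "ee_rot": TCP orientation; "force": force on the tool from outside, world axes, zero at the start; "ft_torque": the same for the moment, N m; "width": opening from 0.0 (shut) to 1.0 (fully open).
Only numpy, scipy, OpenCV 4.12 (cv2) and the standard library are available. Lean on these libraries where they do the work, as an engineer would, in place of code of your own. Each camera call takes 0.05 s, during which the arm holds its last target. There are 200 camera calls.

## Working session

There is one attempt and no reset: what is moved stays moved. The work goes in short steps, Python scripts to look and compute and a tool call to move; the robot and the scene stay as the last step left them, time stands still between calls to the robot, and variables do not carry over. Pictures are saved under pics/ and viewed, about 8 in all and at most 12, crops included, and the job is handed in when it is done.

Besides the shell and the picture viewer there is one more tool, called after "Request:" as name(argument=value, ...) on one line, values as JSON. drive_tool: Moves the arm, as the interface text tells. Its arguments: {"type":"object","properties":{"deltas":{"type":"array","items":{"type":"array","items":{"type":"number","minimum":-1,"maximum":1}}},"grip_force":{"type":"number"}},"required":["deltas"]}

```bash
mkdir -p pics; cat > h.py <<'E'
import numpy as np, cv2
from scipy.spatial.transform import Rotation as R
from rig import status, imaging, env
def cloud(name, s=None):
    s = s or status.sense()
    img,d = imaging.read_camera(name); m=imaging.camera_model(name)
    v,u=np.mgrid[0:480,0:640]
    P=np.stack([(u-m['cx'])/m['fx']*d,(v-m['cy'])/m['fy']*d,d],-1)
    if 'mount' in m:
        M=np.array(m['mount']); P=P@M[:3,:3].T+M[:3,3]
        W=P@R.from_rotvec(s['ee_rot']).as_matrix().T+np.array(s['eef_pos'])
    else:
        Rm=R.from_rotvec(np.ravel(m['rvec'])).as_matrix(); W=(P-np.ravel(m['tvec']))@Rm
    W[d==0]=np.nan
    return img,W
E
python3 - <<'E'
from h import *
print(status.sense())
for n in ['scene','side','wrist']:
    i,W=cloud(n); cv2.imwrite(f'pics/{n}0.png',i[...,::-1]); np.savez(f'{n}0.npz',i=i,W=W)
    m=imaging.camera_model(n); print(n,m)
E
```

```text
{'time_s': 0.0, 'joints': array([ 9.93493794e-01,  5.28475206e-01,  1.43389549e+00, -1.70627929e-05,
        1.18139769e+00, -1.78467044e-01]), 'joint_vel': array([-0.00100656,  0.00166129, -0.00013113, -0.00158057,  0.0005948 ,
        0.0012858 ]), 'effort': array([ 8.67043600e-04, -4.40036738e+01, -1.76593137e+01,  6.33886806e-02,
        5.84114925e-02, -1.60375453e-04]), 'eef_pos': array([242.26846934, 575.34058076, 221.56825293]), 'ee_rot': array([-0.62217882, -3.07856082,  0.00318485]), 'force': array([ 0.13722169, -0.37485459,  0.76067297]), 'ft_torque': array([-0.02282462, -0.04525027, -0.00320689]), 'width': 1.0042137931388524}
scene {'fx': 478.2730231693616, 'fy': 478.2730231693616, 'cx': 324.9909750602184, 'cy': 232.9710163890555, 'rvec': array([ 1.4112475 ,  2.22037939, -0.86773006]), 'tvec': array([ 220.77518496, -279.33546516, 1414.46316654])}
side {'fx': 473.537077876772, 'fy': 473.537077876772, 'cx': 309.69002396515685, 'cy': 234.40510592879053, 'rvec': array([ 2.43926923, -0.2688931 ,  0.09094552]), 'tvec': array([-532.30679209,  141.92731363, 1129.3620894 ])}
wrist {'fx': 420.6224743927267, 'fy': 420.6224743927267, 'cx': 323.5894382859588, 'cy': 239.0210116901975, 'mount': array([[-7.45849964e-04, -9.59848144e-01, -2.80519133e-01,
         7.65141357e+01],
       [ 9.99999229e-01, -4.37467562e-04, -1.16194200e-03,
        -4.82855312e-01],
       [ 9.92569849e-04, -2.80519783e-01,  9.59847731e-01,
        -1.62851138e+02],
       [ 0.00000000e+00,  0.00000000e+00,  0.00000000e+00,
         1.00000000e+00]])}
```

View pics/scene0.png

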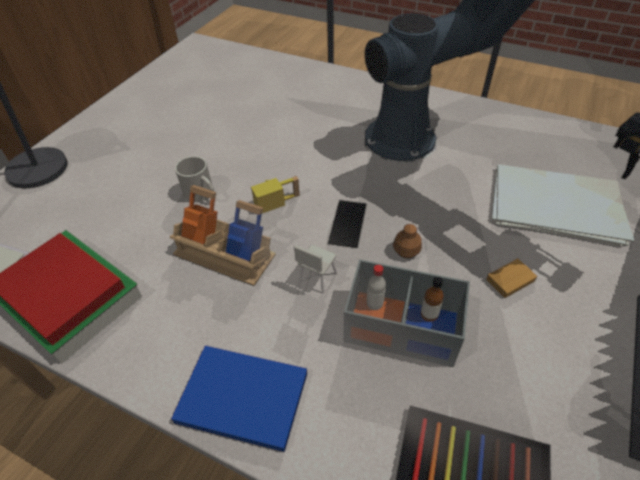

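View pics/side0.png

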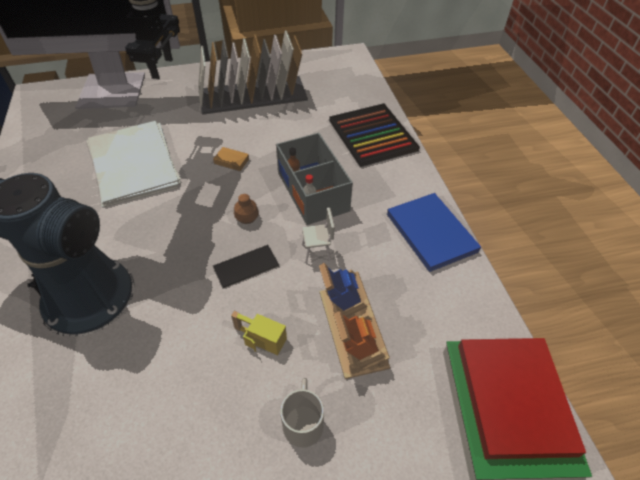

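The scene view shows the stand at (225,245), with the orange cup at (200,220) and the blue one at (245,235). The caddy is at (408,310), with its orange compartment at left (y-) and blue at right (y+). A yellow look-alike lies at (270,193) and the red, blue and green books are irrelevant. The cups in the stand are the ones that fit the description.

```bash
python3 - <<'E'
from h import *
D={n:np.load(n+'0.npz') for n in ['scene','side']}
def box(n,r):
    a=D[n]; W=a['W'][r[1]:r[3],r[0]:r[2]].reshape(-1,3); i=a['i'][r[1]:r[3],r[0]:r[2]].reshape(-1,3)
    k=np.isfinite(W[:,0]); return W[k],i[k]
# caddy rim
Q=[]
for n,r in [('scene',(335,255,480,365)),('side',(270,130,360,225))]:
    W,i=box(n,r); k=(W[:,2]>103)&(W[:,2]<116); q=W[k]
    print(n,'rim',len(q),np.median(q,0),cv2.minAreaRect(q[:,:2].astype(np.float32)), 'top z pct',np.percentile(W[:,2],[50,90,99])); Q.append(q)
# cups
for n,r in [('scene',(160,175,285,285)),('side',(310,255,395,385))]:
    W,i=box(n,r); hsv=cv2.cvtColor(i[None],cv2.COLOR_RGB2HSV)[0]
    for c,(lo,hi) in {'blue':(105,130),'orange':(4,14)}.items():
        k=(hsv[:,0]>=lo)&(hsv[:,0]<=hi)&(hsv[:,1]>150)&(hsv[:,2]>60)&(W[:,2]>20)
        print(n,c,k.sum(),np.median(W[k],0).round(),np.percentile(W[k],[2,98],axis=0).round().tolist())
    k=W[:,2]>112
    lab=cv2.kmeans(W[k].astype(np.float32),2,None,(3,50,.1),5,0)
    for j in (0,1):
        q=W[k][lab[1][:,0]==j]; u,s,v=np.linalg.svd(q[:,:2]-q[:,:2].mean(0),full_matrices=False)
        print(n,'top',len(q),q.mean(0).round(1),'z',np.percentile(q[:,2],[50,98]).round(1),'dir',v[0].round(3),cv2.minAreaRect(q[:,:2].astype(np.float32)))
    st=W[(W[:,2]>5)&(W[:,2]<80)]; print('stand',cv2.minAreaRect(st[:,:2].astype(np.float32)))
# enlarged crops
a=D['scene']['i'][160:300,150:320]; b=D['side']['i'][220:400,230:410]
im=np.hstack([cv2.resize(a,(400,330)),cv2.resize(b,(330,330))]); cv2.imwrite('pics/crop1.png',im[...,::-1])
E
```

```text
scene rim 1283 [609.4973004  223.10910383 109.70408645] ((600.3964233398438, 216.93698120117188), (134.77786254882812, 220.33056640625), 10.239516258239746) top z pct [ 12.55850959 101.40221544 121.35463826]
side rim 570 [592.82016945 194.00910597 108.44450542] ((609.9192504882812, 165.803466796875), (133.16055297851562, 334.8024597167969), 10.40048885345459) top z pct [ 19.72895233 100.53403616 127.57139931]
scene blue 243 [ 609. -170.   69.] [[598.0, -190.0, 56.0], [616.0, -140.0, 106.0]]
scene orange 1019 [ 598. -273.   87.] [[552.0, -313.0, 54.0], [617.0, -255.0, 123.0]]
scene top 440 [ 563.9 -284.3  130.4] z [129.4 148.5] dir [ 0.947 -0.322] ((568.73974609375, -286.36798095703125), (67.56294250488281, 63.52481460571289), 0.8347770571708679)
scene top 475 [ 562.8 -164.4  130.4] z [129.8 148.6] dir [ 0.969 -0.248] ((567.1471557617188, -165.63125610351562), (66.59839630126953, 61.327735900878906), 1.7085803747177124)
stand ((519.9140625, -291.7202453613281), (376.9339294433594, 334.0211486816406), 27.181377410888672)
side blue 34 [ 590. -166.  119.] [[586.0, -181.0, 117.0], [593.0, -154.0, 122.0]]
side orange 330 [ 589. -288.  112.] [[559.0, -316.0, 40.0], [611.0, -258.0, 121.0]]
side top 423 [ 560.6 -170.8  130.6] z [134.2 147.1] dir [0.977 0.214] ((566.4716186523438, -167.3829345703125), (64.41273498535156, 62.9799690246582), 0.8394366502761841)
side top 503 [ 561.5 -290.3  131.5] z [137.2 147.5] dir [0.985 0.171] ((567.9353637695312, -287.1485290527344), (64.830078125, 61.84186553955078), 0.801008939743042)
stand ((606.4921264648438, -201.3528289794922), (323.2189636230469, 168.133544921875), 72.86172485351562)
```

View pics/crop1.png

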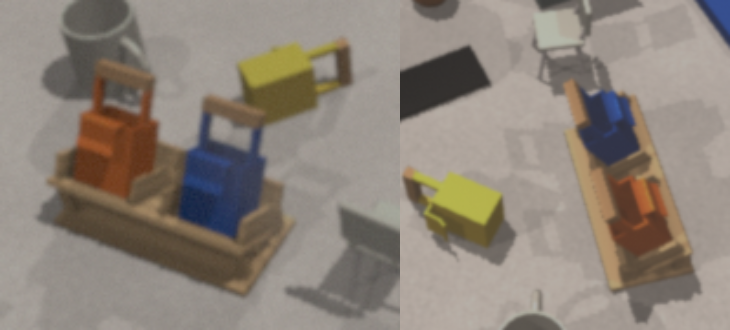

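The crop confirms the two cups: orange at crop (115,130) and blue at (225,165), both in the stand with wooden handle bars. The yellow cup lies loose outside it. Next I'll refine the bars and the caddy.

```bash
python3 - <<'E'
from h import *
D={n:np.load(n+'0.npz') for n in ['scene','side']}
for n,r in [('scene',(160,175,285,285)),('side',(310,255,395,385))]:
    W=D[n]['W'][r[1]:r[3],r[0]:r[2]].reshape(-1,3); W=W[W[:,2]>133]
    for j,k in {'blue':W[:,1]>-225,'orange':W[:,1]<-225}.items():
        q=W[k]; z=np.percentile(q[:,2],98); c=cv2.minAreaRect(q[:,:2].astype(np.float32))
        print(n,j,len(q),q.mean(0).round(1),'ztop',z.round(1),[np.round(x,1) for x in c],np.percentile(q[:,:2],[3,97],axis=0).round().tolist())
# lines of caddy walls: fit far wall rim via scene
W=D['scene']['W'][255:365,335:480].reshape(-1,3); q=W[(W[:,2]>100)&(W[:,2]<114)]
for th in (8,9,10,11,12):
    t=np.radians(th); p=(q[:,:2]-[600.4,216.9])@np.array([[np.cos(t),-np.sin(t)],[np.sin(t),np.cos(t)]])
    f=p[(p[:,0]>55)&(abs(p[:,1])<100)]; s=np.polyfit(f[:,1],f[:,0],1); g=p[abs(p[:,1])<90]
    print(th,'far',len(f),f[:,0].mean().round(1),np.percentile(f[:,0],[5,95]).round(1),'slopedeg',np.degrees(s[0]).round(2),'x',np.percentile(p[:,0],[1,99]).round(1),'y',np.percentile(p[:,1],[1,99]).round(1))
S=D['scene']['W'][255:365,335:480].reshape(-1,3); b=S[(S[:,2]>117)]; print('bottles',cv2.kmeans(b.astype(np.float32),2,None,(3,50,.1),5,0)[2])
S=D['side']['W'][200:265,290:350].reshape(-1,3); b=S[(S[:,2]>30)&(S[:,1]<100)]; print('chair',np.percentile(b,[2,98],axis=0).round())
E
```

```text
scene blue 226 [ 546.3 -164.6  142.7] ztop 149.4 [array([ 543.8, -166.3]), array([19.9, 61.3]), np.float64(1.7)] [[535.0, -195.0], [553.0, -137.0]]
scene orange 207 [ 547.5 -283.8  142.6] ztop 149.0 [array([ 544.9, -286.1]), array([19.8, 62.1]), np.float64(1.5)] [[536.0, -313.0], [554.0, -256.0]]
side blue 214 [ 542.5 -169.9  142.7] ztop 147.3 [array([ 543.4, -167.5]), array([18.3, 62.6]), np.float64(0.8)] [[535.0, -197.0], [551.0, -139.0]]
side orange 269 [ 543.9 -289.9  142.9] ztop 148.3 [array([ 544.9, -287. ]), array([18.8, 61. ]), np.float64(1.2)] [[536.0, -317.0], [553.0, -260.0]]
8 far 559 63.7 [59.2 68. ] slopedeg -2.16 x [-67.8  68.7] y [-110.1  110.6]
9 far 559 63.7 [60.2 66.6] slopedeg -1.15 x [-66.9  67. ] y [-109.5  110.1]
10 far 560 63.7 [60.7 65.8] slopedeg -0.15 x [-66.   66.1] y [-109.3  109.8]
11 far 561 63.8 [60.4 66.2] slopedeg 0.85 x [-66.1  66.7] y [-109.4  109.6]
12 far 562 63.8 [59.8 67.6] slopedeg 1.83 x [-67.1  68.2] y [-109.8  109.8]
bottles [[577.17596  146.00903  127.137314]
 [556.6208   259.04114  127.14891 ]]
chair [[532. -32.  37.]
 [597.  99. 130.]]
```

```bash
cat >> h.py <<'E'
def go(x,y,z,az,s=None,pos=None,a0=None):
    "deltas (units) from pose to TCP x,y,z with tool-y azimuth az (deg)"
    s=s or status.sense(); M=R.from_rotvec(s['ee_rot']).as_matrix(); p=np.array(s['eef_pos'])
    d=M.T@(np.array([x,y,z])-p)/250; a=np.degrees(np.arctan2(M[1,1],M[0,1]))
    t=-((az-a+180)%360-180)/30
    print('tcp',p.round(1),'az',a.round(2),'w',round(float(s['width']),3),'F',np.round(s['force'],1),'t',round(s['time_s'],2),'-> d',d.round(3),'turn',round(t,3))
E
python3 -c "
from h import *
go(544,-167,222,.8); go(343,327,222,37);go(443,80,222,20)"
```

```text
tcp [242.3 575.5 221.8] az 67.15 w 1.003 F [ 0.1  0.  -0.3] t 0.15 -> d [-2.265e+00 -2.269e+00  2.000e-03] turn 2.212
tcp [242.3 575.5 221.8] az 67.15 w 1.003 F [ 0.1  0.  -0.3] t 0.15 -> d [-0.757 -0.76   0.   ] turn 1.005
tcp [242.3 575.5 221.8] az 67.15 w 1.003 F [ 0.1  0.  -0.3] t 0.15 -> d [-1.509e+00 -1.515e+00  1.000e-03] turn 1.572
```

Request:
drive_tool(deltas=[[0.55, -0.95, -0.95, -0.1, 1], [0.55, -0.95, -0.95, -0.1, 1], [0.55, -0.95, -0.95, -0.1, 1], [0.55, -0.95, -0.95, -0.1, 1], [0.55, -0.95, -0.95, -0.1, 1], [0.55, -0.95, -0.95, -0.1, 1]])

```text
time_s: 0.9
eef_pos: [370.1, 262.2, 247.8]
ee_rot: [1.403, 2.811, -0.001]
force: [0.1, 1.1, -0.1]
width: 0.473
```

```bash
python3 -c "
from h import *
go(544,-167,240,.8)"
```

```text
tcp [370.1 262.2 247.8] az 36.96 w 0.473 F [ 0.1  1.1 -0.1] t 0.9 -> d [-1.79  -0.476  0.032] turn 1.205
```

Request:
drive_tool(deltas=[[0.55, -0.9, -0.24, 0, 1], [0.55, -0.9, -0.24, 0, 1], [0.55, -0.9, -0.24, 0, 1], [0.55, -0.9, -0.24, 0, 1], [0.55, -0.9, -0.24, 0, 1]])

```text
time_s: 1.52
eef_pos: [458.9, 46.4, 247.5]
ee_rot: [2.084, 2.349, 0.001]
force: [-0.8, 0.4, -0.3]
width: 0.452
```

```bash
python3 -c "
from h import *
go(544,-167,240,.8)"
```

```text
tcp [458.9  46.4 247.5] az 6.85 w 0.452 F [-0.8  0.4 -0.3] t 1.52 -> d [-0.888  0.236  0.031] turn 0.202
```

Request:
drive_tool(deltas=[[0.55, -0.888, 0.236, 0.03, 0.2], [0.55, -0.888, 0.236, 0.03, 0.2], [0.55, -0.888, 0.236, 0.03, 0.2], [0.55, -0.888, 0.236, 0.03, 0.2], [0.55, -0.888, 0.236, 0.03, 0.2], [0.55, -0.888, 0.236, 0.03, 0.2]])

```text
time_s: 2.28
eef_pos: [542.6, -161.9, 239.5]
ee_rot: [-2.196, -2.242, 0.0]
force: [-0.1, 0.6, -0.8]
width: 0.452
```

```bash
python3 - <<'E'
from h import *
s=status.sense(); i,W=cloud('wrist',s); cv2.imwrite('pics/w1.png',i[...,::-1])
q=W.reshape(-1,3); q=q[np.isfinite(q[:,0])&(q[:,2]>134)&(q[:,2]<155)&(q[:,0]>500)&(q[:,0]<600)]
for n,k in {'b':(q[:,1]>-225)&(q[:,1]<-110),'o':(q[:,1]<-225)&(q[:,1]>-340)}.items():
    p=q[k]; print(n,len(p),p.mean(0).round(1),cv2.minAreaRect(p[:,:2].astype(np.float32)),np.percentile(p[:,2],[50,98]).round(1),np.percentile(p[:,:2],[1,99],axis=0).round(1).tolist())
go(544,-167,120,.8,s)
E
```

```text
b 2506 [ 543.1 -164.5  144.1] ((543.3382568359375, -166.33236694335938), (17.87946891784668, 60.02723693847656), 0.6723707318305969) [144.4 148.4] [[534.3, -195.2], [552.0, -136.4]]
o 972 [ 544.4 -275.9  144.3] ((544.4000244140625, -277.8290710449219), (17.736162185668945, 40.19131851196289), 1.3938714265823364) [144.6 148.4] [[535.7, -294.0], [553.5, -258.9]]
tcp [ 542.6 -161.9  239.5] az 1.19 w 0.452 F [-0.1  0.6 -0.8] t 2.27 -> d [-0.021  0.006  0.478] turn 0.013
```

View pics/w1.png

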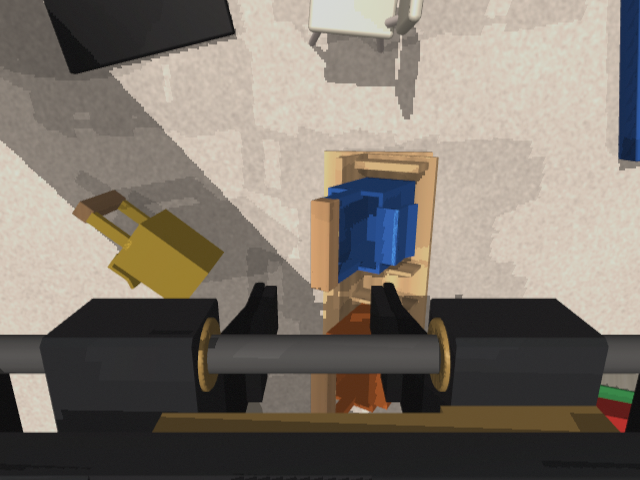

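The view shows the blue bar at (325,245), centred under the jaws, with the orange cup below it at (350,360). The yellow look-alike lies aside at (150,245). The bar is at (543.4, -166.3), top at 148.4, and matches the scene measurement, so I'll descend.

Request:
drive_tool(deltas=[[0.55, -0.018, 0.004, 0.2, 0], [0.55, -0.018, 0.004, 0.35, 0], [0.55, -0.018, 0.004, 0.42, 0], [0.55, -0.018, 0.004, 0.47, 0], [0.55, -0.018, 0.004, 0.47, 0], [0.55, -0.018, 0.004, 0.47, 0]], grip_force=10)

```text
time_s: 3.08
eef_pos: [545.2, -168.0, 123.5]
ee_rot: [2.197, 2.243, 0.001]
force: [0.4, 0.3, -0.1]
width: 0.449
```

Request:
drive_tool(deltas=[[0.8, 0, 0, 0, 0], [1, 0, 0, 0, 0], [1, 0, 0, 0, 0], [1, 0, 0, 0, 0]], grip_force=10)

```text
time_s: 3.58
eef_pos: [544.2, -168.2, 122.8]
ee_rot: [-2.199, -2.243, 0.001]
force: [-1.9, -1.3, 3.0]
width: 0.204
```

Request:
drive_tool(deltas=[[1, 0, -0.03, -0.052, 0], [1, 0, -0.08, -0.139, 0], [1, 0, -0.13, -0.225, 0], [1, 0, -0.16, -0.277, 0], [1, 0, -0.18, -0.4, 0], [1, 0, -0.18, -0.6, 0], [1, 0, -0.18, -0.6, 0], [1, 0, -0.18, -0.6, 0]])

```text
time_s: 4.58
eef_pos: [498.8, -168.6, 272.1]
ee_rot: [-2.198, -2.243, 0.0]
force: [-1.0, 0.2, -1.6]
width: 0.198
```

```bash
python3 - <<'E'
from h import *
s=status.sense(); go(626,277,280,10.15,s); i,W=cloud('side',s); j,V=cloud('scene',s)
cv2.imwrite('pics/l1.png',np.hstack([cv2.resize(i[180:420,180:460],(400,343)),cv2.resize(j[100:300,130:340],(360,343))])[...,::-1])
E
```

```text
tcp [ 498.8 -168.6  272.1] az 1.15 w 0.198 F [-1.   0.2 -1.6] t 4.58 -> d [ 1.772  0.544 -0.031] turn -0.3
```

View pics/l1.png

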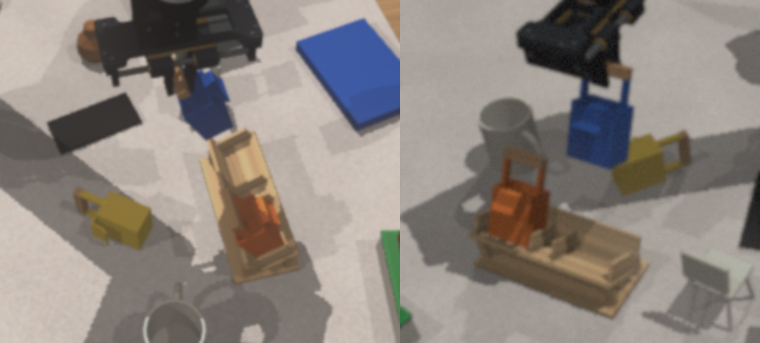

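The blue cup is held clear of the stand, still leaning. I'll raise the grip force while carrying so the bar squares itself between the pads.

Request:
drive_tool(deltas=[[1, 0, 0, -0.1, 0], [1, 0.1, 0.1, -0.2, -0.1], [1, 0.5, 0.27, -0.2, -0.3], [1, 0.9, 0.27, -0.2, -0.3], [1, 0.9, 0.27, -0.2, -0.3], [1, 0.9, 0.27, -0.2, -0.3], [1, 0.9, 0.27, -0.2, -0.3]], grip_force=40)

```text
time_s: 5.55
eef_pos: [562.0, 58.1, 321.2]
ee_rot: [-2.012, -2.411, 0.003]
force: [0.0, -0.5, -1.0]
width: 0.187
```

```bash
python3 - <<'E'
from h import *
s=status.sense(); go(626,277,300,10.15,s); i,W=cloud('scene',s)
p=W.reshape(-1,3); hsv=cv2.cvtColor(i,cv2.COLOR_RGB2HSV).reshape(-1,3)
c=np.array(s['eef_pos']); k=(np.linalg.norm(p[:,:2]-c[:2],axis=1)<90)&(p[:,2]>c[2]-150)&(hsv[:,0]>100)&(hsv[:,0]<130)&(hsv[:,1]>150)
q=p[k]-c; print(len(q),np.percentile(q,[2,50,98],axis=0).round())
k2=k&(p[:,2]<c[2]-45); q=p[k2]; u,sv,v=np.linalg.svd(q-q.mean(0),full_matrices=False); print('normal',v[2].round(3))
E
```

```text
tcp [562.   58.1 321.2] az 10.3 w 0.187 F [ 0.  -0.5 -1. ] t 5.55 -> d [0.816 0.409 0.084] turn 0.005
1252 [[  2. -20. -71.]
 [ 50.  21. -26.]
 [ 63.  40.  -3.]]
normal [-0.205 -0.577 -0.791]
```

Depth shows the cup still leans about 27°. I'll right it against the inside of the caddy's far wall: lower it into the compartment, then push +x so the wall swings it upright.

```bash
python3 -c "
from h import *
go(573.2,267,260,10.15);go(573.2,267,170,10.15);go(629.3,277.1,170,10.15)"
```

```text
tcp [562.2  56.8 321.4] az 10.19 w 0.183 F [ 0.3 -0.2 -1.4] t 5.6 -> d [0.82  0.193 0.245] turn 0.001
tcp [562.2  56.8 321.4] az 10.19 w 0.183 F [ 0.3 -0.2 -1.4] t 5.6 -> d [0.82  0.194 0.605] turn 0.001
tcp [562.2  56.8 321.4] az 10.19 w 0.183 F [ 0.3 -0.2 -1.4] t 5.6 -> d [0.82  0.422 0.604] turn 0.001
```

Request:
drive_tool(deltas=[[1, 0.4, 0.1, 0, 0], [1, 0.7, 0.19, 0, 0], [1, 0.82, 0.194, 0.1, 0], [1, 0.82, 0.194, 0.24, 0], [1, 0.82, 0.194, 0.24, 0], [1, 0.82, 0.194, 0.24, 0], [1, 0.82, 0.194, 0.24, 0]])

```text
time_s: 6.48
eef_pos: [575.8, 265.8, 264.4]
ee_rot: [2.018, 2.405, 0.004]
force: [-0.3, 0.0, -1.3]
width: 0.187
```

```bash
python3 - <<'E'
from h import *
s=status.sense(); go(573.2,267,170,10.15,s);  i,W=cloud('side',s); j,V=cloud('scene',s)
cv2.imwrite('pics/l2.png',np.hstack([cv2.resize(i[80:260,220:400],(380,380)),cv2.resize(j[190:380,310:500],(380,380))])[...,::-1])
E
```

```text
tcp [575.8 265.8 264.4] az 10.0 w 0.187 F [-0.3  0.  -1.3] t 6.47 -> d [ 0.006 -0.011  0.377] turn -0.005
```

View pics/l2.png

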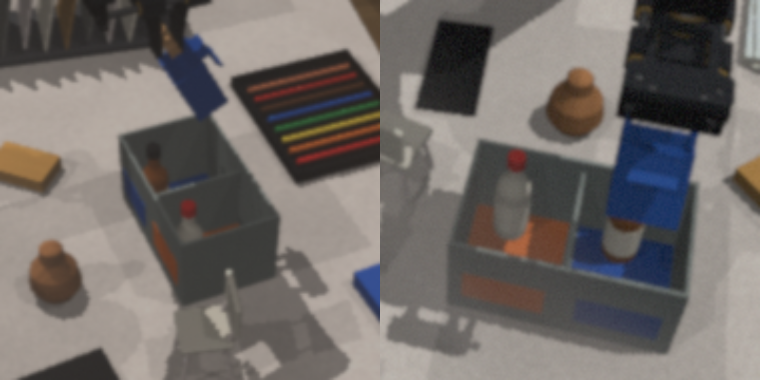

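The cup sits above the blue compartment, bottom tilted towards the far wall. I'm lowering with a light grip.

Request:
drive_tool(deltas=[[1, 0.006, -0.012, 0.1, 0], [1, 0.006, -0.012, 0.2, 0], [1, 0.006, -0.012, 0.28, 0], [1, 0.006, -0.012, 0.34, 0], [1, 0.006, -0.012, 0.38, 0], [1, 0.006, -0.012, 0.38, 0]], grip_force=12)

```text
time_s: 7.32
eef_pos: [570.8, 268.3, 167.2]
ee_rot: [-2.016, -2.409, 0.001]
force: [0.2, 0.5, -2.1]
width: 0.196
```

```bash
python3 -c "
from h import *
go(629.3,277.1,170,10.15)"
```

```text
tcp [570.8 268.3 167.2] az 10.14 w 0.196 F [ 0.2  0.5 -2.1] t 7.33 -> d [-0.007  0.236 -0.012] turn -0.0
```

Request:
drive_tool(deltas=[[1, 0, 0.04, -0.012, 0], [1, 0, 0.08, -0.012, 0], [1, 0, 0.12, -0.012, 0], [1, 0, 0.16, -0.012, 0]])

```text
time_s: 7.82
eef_pos: [611.4, 275.8, 170.7]
ee_rot: [2.016, 2.409, 0.001]
force: [0.2, -0.5, -1.8]
width: 0.175
```

```bash
python3 -c "
from h import *
go(629.3,277.1,170,10.15)"
```

```text
tcp [611.4 275.8 170.7] az 10.15 w 0.175 F [ 0.2 -0.5 -1.8] t 7.83 -> d [-0.008  0.071  0.003] turn 0.0
```

Request:
drive_tool(deltas=[[1, -0.004, 0.025, 0, 0], [1, -0.004, 0.05, 0, 0], [1, -0.004, 0.075, 0, 0], [1, -0.004, 0.075, 0, 0], [1, -0.004, 0.075, 0, 0]], grip_force=20)

```text
time_s: 8.45
eef_pos: [628.9, 277.9, 170.4]
ee_rot: [2.016, 2.409, -0.0]
force: [-0.7, -0.8, -2.2]
width: 0.163
```

```bash
python3 - <<'E'
from h import *
s=status.sense(); go(626.4,276.6,170,10.15,s);  i,W=cloud('side',s); j,V=cloud('scene',s)
cv2.imwrite('pics/l3.png',np.hstack([cv2.resize(i[100:230,250:380],(380,380)),cv2.resize(j[220:370,330:480],(380,380))])[...,::-1])
E
```

```text
tcp [628.9 277.9 170.4] az 10.15 w 0.163 F [-0.7 -0.8 -2.2] t 8.45 -> d [-0.003 -0.011  0.002] turn 0.0
```

View pics/l3.png

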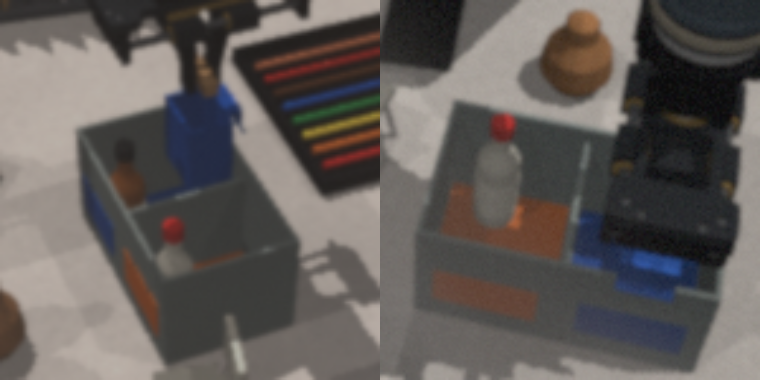

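The cup is now upright (width 14.1 mm means the bar is flat in the pads) with its lip outside the far wall. I'll back off 3 mm and lower.

Request:
drive_tool(deltas=[[1, 0, -0.011, 0, 0], [1, 0, -0.011, 0.03, 0], [1, 0, -0.011, 0.06, 0], [1, 0, -0.011, 0.09, 0], [1, 0, -0.011, 0.11, 0], [1, 0, -0.011, 0.12, 0], [1, 0, -0.011, 0.12, 0]])

```text
time_s: 9.43
eef_pos: [626.3, 277.4, 140.3]
ee_rot: [-2.016, -2.409, 0.0]
force: [-0.6, 0.0, -1.4]
width: 0.157
```

Request:
drive_tool(deltas=[[1, 0, 0, 0.008, 0], [1, 0, 0, 0.014, 0], [1, 0, 0, 0.014, 0]])

```text
time_s: 9.8
eef_pos: [626.6, 277.5, 139.2]
ee_rot: [2.015, 2.409, 0.002]
force: [-3.0, -1.2, 6.5]
width: 0.153
```

Contact (about 7 N) at TCP 139 is where full seating is expected; catching on the flare would show about 20 mm higher. Releasing.

Request:
drive_tool(deltas=[[0.8, 0, 0, 0, 0], [0.6, 0, 0, 0, 0], [0.55, 0, 0, 0, 0], [0.55, 0, 0, -0.1, 0], [0.55, 0, 0, -0.3, 0], [0.55, 0, 0, -0.5, 0], [0.55, 0, 0, -0.5, 0]])

```text
time_s: 10.68
eef_pos: [629.5, 278.4, 267.7]
ee_rot: [2.012, 2.404, 0.015]
force: [0.1, 0.4, -0.3]
width: 0.451
```

```bash
cat > chk.py <<'E'
from h import *
import sys
s=status.sense(); c=sys.argv[1]; T=np.radians(10.15); A=np.array([[np.cos(T),np.sin(T)],[-np.sin(T),np.cos(T)]])
for n in ('scene','side','wrist'):
    i,W=cloud(n,s); q=W.reshape(-1,3); col=i.reshape(-1,3); k=np.isfinite(q[:,0]); q=q[k].copy(); col=col[k]
    q[:,:2]=(q[:,:2]-[600.4,217])@A.T
    sg=54 if c=='blue' else -54
    k=(abs(q[:,1]-sg)<50)&(q[:,0]>-12)&(q[:,0]<110); q=q[k]; col=col[k]
    b=q[(q[:,2]>142)&(q[:,2]<165)]
    hsv=cv2.cvtColor(col[None],cv2.COLOR_RGB2HSV)[0]; lo,hi=(100,130) if c=='blue' else (3,16)
    l=q[(hsv[:,0]>=lo)&(hsv[:,0]<=hi)&(hsv[:,1]>130)&(q[:,0]>60)&(q[:,2]>70)]
    if len(b)>8: print(n,'bar',len(b),b.mean(0).round(1),'top',np.percentile(b[:,2],95).round(1),cv2.minAreaRect(b[:,:2].astype(np.float32)))
    if len(l)>8: print(n,'lip',len(l),np.percentile(l,[3,50,97],axis=0).round(1).tolist())
E
python3 chk.py blue; python3 -c "
from h import *
go(544.6,-286.5,245,.8)"
```

```text
scene bar 382 [ 37.5  56.7 156.1] top 160.7 ((35.27214813232422, 56.63679504394531), (60.12303924560547, 17.077726364135742), 89.63555908203125)
scene lip 155 [[60.5, 39.5, 89.7], [67.3, 58.9, 113.8], [74.5, 75.3, 116.5]]
side bar 120 [ 33.3  51.4 154.9] top 159.5 ((34.065147399902344, 52.927268981933594), (67.80995178222656, 14.958677291870117), 89.11604309082031)
side lip 28 [[60.5, 37.3, 109.5], [64.3, 53.0, 112.1], [69.2, 70.7, 115.6]]
wrist bar 1710 [ 39.4  59.6 163.5] top 164.9 ((39.377532958984375, 57.16029357910156), (13.8491849899292, 60.67736053466797), 0.018063824623823166)
wrist lip 1492 [[60.6, 30.4, 81.9], [67.4, 58.8, 119.2], [80.9, 86.9, 120.9]]
tcp [625.5 277.2 260.9] az 10.15 w 0.453 F [-0.3  0.7  0.4] t 10.82 -> d [-2.163 -0.716  0.065] turn 0.312
```

The blue cup hangs: lip top at about 113–115 (expected 113), bar top about 160 (159). On to orange.

Request:
drive_tool(deltas=[[0.55, -0.9, -0.3, 0.02, 0.3], [0.55, -0.9, -0.3, 0.02, 0.3], [0.55, -0.9, -0.3, 0.02, 0.3], [0.55, -0.9, -0.3, 0.02, 0.3], [0.55, -0.9, -0.3, 0.02, 0.3]])

```text
time_s: 11.45
eef_pos: [590.6, 39.4, 254.9]
ee_rot: [-2.203, -2.235, 0.005]
force: [0.4, 0.9, -0.0]
width: 0.45
```

```bash
python3 -c "
from h import *
go(544.6,-200,245,.8)"
```

```text
tcp [590.6  39.4 254.9] az 0.84 w 0.45 F [ 0.4  0.9 -0. ] t 11.45 -> d [-0.955 -0.198  0.041] turn 0.001
```

Request:
drive_tool(deltas=[[0.55, -0.95, -0.19, 0.03, 0], [0.55, -0.95, -0.19, 0.03, 0], [0.55, -0.95, -0.19, 0.03, 0], [0.55, -0.95, -0.19, 0.03, 0], [0.55, -0.95, -0.19, 0.03, 0], [0.55, -0.95, -0.19, 0.03, 0]])

```text
time_s: 12.2
eef_pos: [549.2, -194.2, 248.3]
ee_rot: [-2.197, -2.242, -0.0]
force: [0.4, 0.6, 0.0]
width: 0.449
```

```bash
python3 - <<'E'
from h import *
s=status.sense(); go(544.6,-286.3,122.5,.8,s); i,W=cloud('wrist',s)
q=W.reshape(-1,3); q=q[np.isfinite(q[:,0])&(q[:,2]>134)&(q[:,2]<155)&(q[:,0]>500)&(q[:,0]<600)&(q[:,1]<-225)&(q[:,1]>-340)]
print(len(q),cv2.minAreaRect(q[:,:2].astype(np.float32)),np.percentile(q[:,2],98))
E
```

```text
tcp [ 549.2 -194.2  248.3] az 1.16 w 0.449 F [0.4 0.6 0. ] t 12.2 -> d [-0.369 -0.025  0.503] turn 0.012
978 ((544.5548706054688, -286.1335754394531), (17.935230255126953, 60.800689697265625), 0.9005263447761536) 148.49168002051022
```

Request:
drive_tool(deltas=[[0.55, -0.2, -0.02, 0, 0], [0.55, -0.363, -0.02, 0.05, 0], [0.55, -0.363, -0.02, 0.2, 0], [0.55, -0.363, -0.02, 0.3, 0], [0.55, -0.363, -0.02, 0.3, 0], [0.55, -0.363, -0.02, 0.3, 0]], grip_force=12)

```text
time_s: 13.0
eef_pos: [547.3, -285.6, 175.4]
ee_rot: [2.196, 2.245, 0.0]
force: [0.8, 0.5, -0.4]
width: 0.448
```

```bash
python3 -c "
from h import *
go(544.6,-286.3,122.5,.8)"
```

```text
tcp [ 547.3 -285.6  175.4] az 1.26 w 0.448 F [ 0.8  0.5 -0.4] t 13.0 -> d [-0.003 -0.011  0.212] turn 0.015
```

Request:
drive_tool(deltas=[[0.55, -0.003, -0.01, 0.08, 0], [0.55, -0.003, -0.01, 0.16, 0], [0.55, -0.003, -0.01, 0.21, 0], [0.55, -0.003, -0.01, 0.21, 0], [0.75, -0.003, -0.01, 0.21, 0], [1, -0.003, -0.01, 0.21, 0], [1, -0.003, -0.01, 0.21, 0], [1, -0.003, -0.01, 0.21, 0]])

```text
time_s: 14.0
eef_pos: [544.2, -287.6, 122.7]
ee_rot: [2.198, 2.243, 0.0]
force: [0.6, 0.2, 2.2]
width: 0.198
```

Request:
drive_tool(deltas=[[1, 0, -0.03, -0.052, 0], [1, 0, -0.08, -0.139, 0], [1, 0, -0.13, -0.225, 0], [1, 0, -0.16, -0.277, 0], [1, 0, -0.18, -0.4, 0], [1, 0, -0.18, -0.6, 0], [1, 0, -0.18, -0.75, 0], [1, 0, -0.18, -0.75, 0]])

```text
time_s: 15.0
eef_pos: [499.8, -289.3, 313.0]
ee_rot: [2.194, 2.238, 0.0]
force: [-0.1, -0.1, -2.4]
width: 0.202
```

```bash
python3 -c "
from h import *
T=np.radians(10.15)
for lx in (-18,39): print(600.4+np.cos(T)*lx+54*np.sin(T),217+np.sin(T)*lx-54*np.cos(T))
go(592.2,160.7,300,10.15)"
```

```text
592.1978973784903 160.67304808010448
648.3058341992024 170.71791869763717
tcp [ 499.8 -289.3  313. ] az 1.15 w 0.202 F [-0.1 -0.1 -2.4] t 15.0 -> d [1.793 0.405 0.045] turn -0.3
```

Request:
drive_tool(deltas=[[1, 0.1, 0.05, 0, -0.1], [1, 0.3, 0.1, 0, -0.3], [1, 0.6, 0.2, 0, -0.3], [1, 0.9, 0.2, 0, -0.3], [1, 0.9, 0.2, 0, -0.3], [1, 0.9, 0.2, 0, -0.3]], grip_force=20)

```text
time_s: 15.75
eef_pos: [542.6, -59.7, 307.6]
ee_rot: [-2.009, -2.41, 0.003]
force: [-0.1, -0.1, -1.0]
width: 0.201
```

```bash
python3 -c "
from h import *
go(592.2,160.7,262,10.15)"
```

```text
tcp [542.6 -59.7 307.6] az 10.37 w 0.201 F [-0.1 -0.1 -1. ] t 15.75 -> d [0.831 0.355 0.183] turn 0.007
```

Request:
drive_tool(deltas=[[1, 0.2, 0.1, 0, 0], [1, 0.45, 0.25, 0, 0], [1, 0.7, 0.33, 0, 0], [1, 0.82, 0.345, 0.05, 0], [1, 0.82, 0.345, 0.18, 0], [1, 0.82, 0.345, 0.18, 0], [1, 0.82, 0.345, 0.18, 0]])

```text
time_s: 16.62
eef_pos: [593.6, 153.4, 264.6]
ee_rot: [2.018, 2.407, -0.0]
force: [0.2, 0.4, -0.2]
width: 0.2
```

```bash
python3 -c "
from h import *
go(591.5,160.7,168,10.15)"
```

```text
tcp [593.6 153.4 264.6] az 10.05 w 0.2 F [ 0.2  0.4 -0.2] t 16.62 -> d [ 0.03  -0.003  0.386] turn -0.003
```

Request:
drive_tool(deltas=[[1, 0.025, -0.008, 0.1, 0], [1, 0.025, -0.008, 0.2, 0], [1, 0.025, -0.008, 0.28, 0], [1, 0.025, -0.008, 0.34, 0], [1, 0.025, -0.008, 0.376, 0], [1, 0.025, -0.008, 0.376, 0]], grip_force=12)

```text
time_s: 17.38
eef_pos: [590.0, 160.2, 170.4]
ee_rot: [-2.017, -2.409, 0.0]
force: [-0.4, 0.1, -1.0]
width: 0.201
```

```bash
python3 -c "
from h import *
go(648.3,170.7,170,10.15)"
```

```text
tcp [590.  160.2 170.4] az 10.12 w 0.201 F [-0.4  0.1 -1. ] t 17.38 -> d [0.    0.237 0.002] turn -0.001
```

Request:
drive_tool(deltas=[[1, 0, 0.04, 0, 0], [1, 0, 0.08, 0, 0], [1, 0, 0.12, 0, 0], [1, 0, 0.16, 0, 0], [1, 0, 0.19, 0, 0], [1, 0, 0.215, 0, 0], [1, 0, 0.235, 0, 0], [1, 0, 0.235, 0, 0]])

```text
time_s: 18.38
eef_pos: [647.9, 170.9, 170.4]
ee_rot: [-2.016, -2.409, 0.0]
force: [-0.6, 0.4, -2.0]
width: 0.16
```

Request:
drive_tool(deltas=[[1, 0, 0, 0, 0], [1, 0, 0, 0, 0]], grip_force=20)

```text
time_s: 18.62
eef_pos: [647.5, 170.9, 170.6]
ee_rot: [-2.016, -2.409, 0.0]
force: [0.7, -0.4, -1.0]
width: 0.157
```

```bash
python3 - <<'E'
from h import *
s=status.sense(); go(645.4,170.2,139.5,10.15,s);  i,W=cloud('side',s); j,V=cloud('scene',s)
cv2.imwrite('pics/l4.png',np.hstack([cv2.resize(i[100:230,250:380],(380,380)),cv2.resize(j[220:370,330:480],(380,380))])[...,::-1])
E
```

```text
tcp [647.5 170.9 170.6] az 10.15 w 0.157 F [ 0.7 -0.4 -1. ] t 18.62 -> d [-0.001 -0.009  0.124] turn 0.0
```

View pics/l4.png

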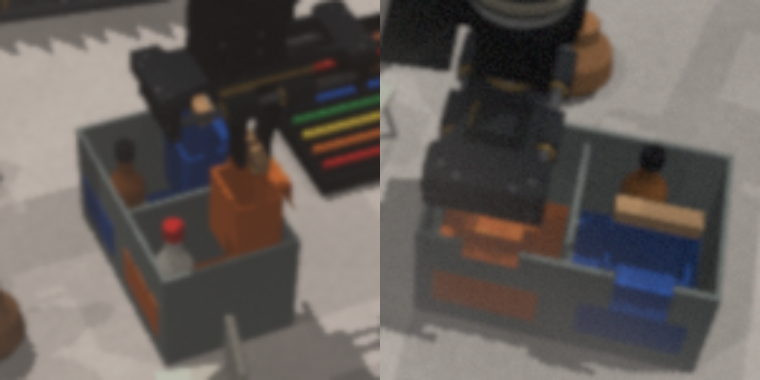

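The blue cup hangs with its lip over the wall at right (640,285). The orange cup is upright (width 14 mm) with its lip outside the wall (490,250). Both bottles still stand. I'll back off 3 mm and lower.

Request:
drive_tool(deltas=[[1, 0, -0.01, 0, 0], [1, 0, -0.01, 0.03, 0], [1, 0, -0.01, 0.06, 0], [1, 0, -0.01, 0.09, 0], [1, 0, -0.01, 0.11, 0], [1, 0, -0.01, 0.12, 0], [1, 0, -0.01, 0.12, 0]])

```text
time_s: 19.6
eef_pos: [645.1, 170.4, 141.3]
ee_rot: [-2.016, -2.409, 0.0]
force: [-1.7, -1.2, 3.8]
width: 0.157
```

Request:
drive_tool(deltas=[[1, 0, 0, 0.008, 0], [1, 0, 0, 0.014, 0], [1, 0, 0, 0.014, 0]])

```text
time_s: 19.98
eef_pos: [644.3, 170.3, 140.5]
ee_rot: [-2.015, -2.41, 0.002]
force: [-8.0, -2.4, 14.8]
width: 0.161
```

Request:
drive_tool(deltas=[[0.85, 0, 0, -0.005, 0], [0.7, 0, 0, -0.01, 0], [0.55, 0, 0, -0.01, 0], [0.55, 0, 0, -0.1, 0], [0.55, 0, 0, -0.3, 0], [0.55, 0, 0, -0.5, 0], [0.55, -0.2, -0.8, -0.5, 0], [0.55, -0.2, -0.8, -0.5, 0]])

```text
time_s: 20.98
eef_pos: [531.2, 118.7, 262.4]
ee_rot: [2.014, 2.408, 0.003]
force: [-0.4, -0.5, 0.4]
width: 0.447
```

Request:
drive_tool(deltas=[[0.55, 0, 0, -0.02, 0], [0.55, 0, -0.2, -0.02, 0], [0.55, 0, -0.2, -0.02, 0], [0.55, 0, -0.2, -0.02, 0]])

```text
time_s: 21.48
eef_pos: [483.9, 110.6, 267.6]
ee_rot: [2.015, 2.407, 0.003]
force: [1.0, -0.4, 0.5]
width: 0.446
```

```bash
sed -i 's/70)\]$/70)]/' chk.py; python3 chk.py orange; python3 chk.py blue; python3 - <<'E'
from h import *
i,_=cloud('side'); j,_=cloud('scene')
cv2.imwrite('pics/l5.png',np.hstack([cv2.resize(i[100:300,200:400],(400,400)),cv2.resize(j[190:390,310:510],(400,400))])[...,::-1])
E
```

```text
scene bar 349 [ 36.  -52.2 155.7] top 160.0 ((33.73645782470703, -52.60762023925781), (59.922916412353516, 16.05229377746582), 89.42801666259766)
scene lip 149 [[60.4, -68.9, 87.1], [67.4, -51.4, 113.3], [75.5, -34.2, 116.5]]
side bar 141 [ 32.  -57.9 154.4] top 158.9 ((33.611183166503906, -54.210845947265625), (62.23211669921875, 15.705183982849121), 89.8250503540039)
side lip 39 [[60.8, -71.3, 109.0], [65.8, -56.1, 112.8], [69.9, -36.7, 115.1]]
wrist bar 2892 [ 31.  -51.5 156.3] top 159.5 ((33.02440643310547, -52.728965759277344), (60.136573791503906, 15.396212577819824), 89.94805145263672)
wrist lip 80 [[60.9, -71.1, 74.0], [68.9, -59.1, 114.0], [70.5, -22.7, 115.7]]
scene bar 379 [ 37.4  56.7 156.1] top 160.8 ((35.44415283203125, 56.677188873291016), (17.004533767700195, 60.1798095703125), 0.5678901672363281)
scene lip 147 [[60.7, 39.9, 90.2], [67.2, 60.0, 113.7], [73.6, 75.7, 116.2]]
side bar 123 [ 33.2  51.1 154.7] top 160.2 ((34.08137130737305, 54.03710174560547), (61.39460372924805, 15.30845832824707), 89.53297424316406)
side lip 22 [[60.9, 37.0, 109.3], [65.7, 51.0, 112.5], [68.7, 69.1, 114.7]]
wrist bar 2080 [ 33.4  41.3 156.4] top 160.0 ((35.5286865234375, 42.4447021484375), (32.434452056884766, 15.657696723937988), 89.12915802001953)
wrist lip 46 [[65.5, 31.1, 111.0], [71.9, 52.2, 114.3], [72.7, 65.6, 115.9]]
```

View pics/l5.png

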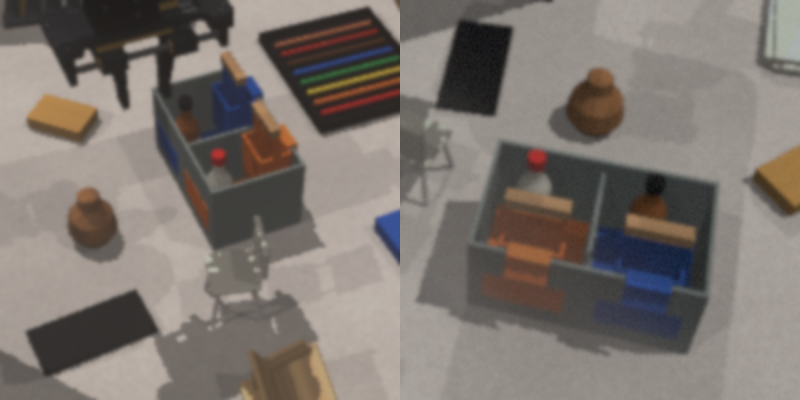

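Both cups hang with their lips over the far wall: orange at (530,262), blue at (650,285). The bottles are upright, and bar tops read 159–161 (159 expected). The arm is clear, so I'm handing in.

```bash
python3 -c "
from rig import env,status
print(env.job_done(), status.sense()['time_s'])"
```

```text
the job is handed in; nothing more can be done
the job is handed in; nothing more can be done
```

Both cups are hung in the caddy, blue in the blue compartment and orange in the orange one, each with its lip over the far wall. I handed the job in at about 22 s; the hand-in reports no verdict.

- **How it went:** I gripped each cup across its handle bar and pulled it out of the stand along its own axis. Both stayed leaning in the grip; squeezing harder did not straighten the blue one. I righted each cup by pushing it against the inside of the far wall, then lowered it onto the rim and released it.
- **Position checks:** Bar tops read 159–161 mm (159 expected) and lip tops about 112–114 mm (113 expected). Bars sit about 34–35 mm from the caddy's middle (36 expected), within 3 mm of the compartment middles and 1° of the caddy's yaw.
- **Surroundings:** In the last picture the bottles, chair, bird, phone and tin look upright and in place, and the arm is clear. The mug was out of that view, but the arm did not work near it after the start.
- **Small disagreements:** The orange cup pressed with about 15 N (8 N of it sideways) just before release, but settled level. The cameras disagree by 1–2 mm on bar position, which is within calibration.

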